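# Bolt the petty-cash box for the night

### The arm

A 7-joint arm with a two-finger parallel gripper is mounted at the origin on the work surface. World frame = base frame: x ahead of the robot, y to its left, z up, the work surface at z = 0. Lengths are in m, angles in rad, forces in N, time in s.
With the tool pointing down it reaches from about 0.4 to 0.85 m from the base axis. Payload 4.5 kg.
Tool frame: the origin (TCP) lies midway between the tips of the shut fingers; the grasp point (between the pads) lies 19 mm behind it (r.hold_point_z is the distance from the TCP to the grasp point, in m); z points along the fingers, y is the direction in which the jaws open and shut (so a half turn about z gives the same grasp; the last joint's range is limited). The gripper opens to 88 mm and grips with 3 to 60 N. Pads are 18 mm wide; open, the fingers measure 123 mm over their backs; the gripper's body (75 mm by 187 mm) begins 45 mm behind the grasp point.
Start: joints at [1.144, 0.689, -0.195, 1.565, 0.157, 0.902, -0.215], TCP at [0.278, -0.56, 0.239] pointing down, gripper open.
Joint ranges: [-3.01, 3.01], [-0.46, 2.08], [-1.47, 1.51], [0.13, 2.56], [-1, 4.14], [0.04, 2.09], [-2.66, 2.66]. Speed limits (rad/s): [2.57, 2.57, 3.14, 3.14, 3.14, 3.14, 3.14].

### API

Orientations are given as a unit quaternion [x, y, z, w].
In Python, from plant import r gives the robot as it stands. The module is installed in compiled form; this text tells all that it offers.
- The arm moves only by the tool move_arm, never from a script. Its arguments are lists of equal length, an entry for each row: "turn": the turn, a rotation vector about the tool's x, y, z in units of 2 pi rad (1.0 is 2 pi rad), a list of three; "dp": the shift along the tool's x, y, z in units of 2.5 cm (1.0 is 2.5 cm), a list of three; "jaw": the closure, from -1 (fully open) to 1 (shut), so that 0 is half open. In form: {"turn": [[wx, wy, wz], ...], "dp": [[x, y, z], ...], "jaw": [jaw, ...]}. A call has 1 to 10 rows; each row shifts and turns the commanded pose from where the row before left it, along the tool's axes as they then stand; what a row does not reach is not made up. A row lasts 1/12 s, in which the tool goes at most 41.7 mm and 7.16 degrees, less where a joint would pass 70% of its speed; a pose out of reach is approached as far as the arm can. A call with a number of a shift or a turn outside -1 to 1 is refused whole. A call with a gripper value outside its range is refused whole. The fingers move at their own pace and stop on an object; "newtons" is the grip in N (left out, the last holds). Time passes only in rows, so rows that do not move let the fingers close. It gives the time, the measured TCP pose, the force and the opening at its end, in the units of the state.
- r.get_state(): the state, without advancing time (a new reading comes with each control period).
- r.snapshot(name): name is "scene" or "top" or "wrist"; returns a dict with "frame" (384x512x3 uint8, blue, green, red), "mtx" (3x3 intrinsics, pixels), "origin" and "orientation" of the camera in the world; the wrist camera has in their place "tool_from_camera" (4x4, takes a point from camera to tool coordinates, whose origin is the TCP and whose axes are the flange's). Camera axes: x right, y up, looking along -z (the intrinsics and any distortion apply to the point x, -y, -z); pixel columns grow to the right and rows downward; lengths in m; the calibration is good to about 2 mm. A picture is of the moment at which its call begins: read the wrist's pose just before it. There is no depth.
- r.finish_job(): hands the job in, once; it reports no verdict.
The state is a dict: "clock": time; "q": joint angles; "qd": joint speeds; "joint_torque": joint torques, N m; "tool_pos": TCP position; "eef_rot": TCP orientation; "contact_force": force on the tool from outside, world axes, zero at the start; "moment": the same for the moment, N m; "opening": opening from 0.0 (shut) to 1.0 (fully open).
Only numpy, scipy, OpenCV 4.12 (cv2) and the standard library are available. Lean on these libraries where they do the work, as an engineer would, in place of code of your own. Each camera call takes 0.05 s, during which the arm holds its last target.

### The job

Lock the blue cash box at the reception counter: lift the red-gripped bolt on its lid over the yellow bump and slide it towards the tall keeper loop, then lower it so that it lies flat in the locked bay beyond the bump with its rod through the keeper. Leave the bolt of the grey key box as it is, unlocked.

Things in the scene. Friction and masses are not known exactly. Their poses are not given: they have to be found in the camera images.
- cash_box: blue steel box fixed to the counter, 170 (x) x 270 (y) x 80 mm high; origin under its centre. Bolt track on its top along y, floor 82 mm up: open bay y -85 to -39 mm, yellow bump to -29 (8 mm high), locked bay to +24, then guide and keeper loops at y 29 and 81, 58 mm tall, letting the rod rise 25 mm. Side rails 12 mm high, 46 mm over all. The same grey box with the same bolt stands left or right of it
- cash_bolt_grip (a point): centre of the red upright grip of the blue box's loose bolt (0.15 to 0.31 kg, no spring), 60 mm above its sole, 25 mm below the grip's top; grip 14 mm thick (box x), 24 mm wide (box y), clear of its block from 26 mm above the sole. Block 30 x 30 mm; 10 mm rod towards +y, tip 118 mm from here. Starts flat in the open bay; lift it about 16 mm to pass the bump
- cash_locked (a point): point on the blue box where the grip's centre is when the bolt lies flat in the middle of the locked bay: 142 mm above the box's origin, 3 mm to -y of it. 11 mm to either side along y is still in the bay. Axes as the box's: y is the bolt's way from open to locked, z up
- key_bolt_grip (a point): centre of the red grip of the like bolt on the grey key box, which lies in its open bay and is to stay there
There are look-alikes about, which are no part of the job. What is shaped like the part that bears cash_bolt_grip but purple or turquoise is not meant.

How it is judged:
On the way:
1. the cash box's bolt is lifted clear of its floor, over the bump (z of cash_bolt_grip in the frame of cash_box above 0.147 m and y of cash_bolt_grip in the frame of cash_box between -0.045 and -0.02 m), for 0.02 s.
At the end, for the whole second after the job is handed in: the blue box's bolt lies flat (height within 4 mm, tilt under about 6 degrees) anywhere in the locked bay: grip centre at y = -18 to +14 mm of the box and within 10 mm of the track's middle line; the grey box's bolt is within 12 mm of where it was (z of cash_bolt_grip in the frame of cash_box between 0.138 and 0.146 m and y of cash_bolt_grip in the frame of cash_box between -0.018 and 0.014 m and x of cash_bolt_grip in the frame of cash_box between -0.01 and 0.01 m and angle between cash_bolt_grip's own z axis and vertical below 0.1 rad and distance of key_bolt_grip from where it was at the start of the episode below 0.012 m); the robot touches nothing.
It fails at once if the grey key box's bolt is moved by more than 20 mm (distance of key_bolt_grip from where it was at the start of the episode above 0.02 m).
It also fails if it takes over 32 s, if anything falls off the work surface, if the arm or the gripper's body presses on something with over 40 N, if the wrist force passes 120 N, or if a joint passes its speed limit or range.

## Working session

There is one attempt and no reset: what is moved stays moved. The work goes in short steps, Python scripts to look and compute and a tool call to move; the robot and the scene stay as the last step left them, time stands still between calls to the robot, and variables do not carry over. Pictures are saved under pics/ and viewed, and the job is handed in when it is done.

Besides the shell and the picture viewer there is one more tool, called after "Emit:" as a command line: name --argument value ..., lists and objects as JSON in quotes. move_arm: Moves the arm, as the interface text tells. Shifts and turns lie within -1 to 1; 1 stands for 2.5 cm of shift or 2 pi rad of turn. Its arguments: {"type":"object","properties":{"turn":{"type":"array","items":{"type":"array","items":{"type":"number","minimum":-1,"maximum":1}}},"dp":{"type":"array","items":{"type":"array","items":{"type":"number","minimum":-1,"maximum":1}}},"jaw":{"type":"array","items":{"type":"number"}},"newtons":{"type":"number"}},"required":["turn","dp","jaw"]}

```bash
mkdir -p pics
cat > h.py <<'E'
import numpy as np, cv2
from plant import r
from scipy.spatial.transform import Rotation as R
def snap(n,fn):
    st=r.get_state(); s=r.snapshot(n); cv2.imwrite('pics/'+fn,s['frame'])
    if 'origin' in s:
        o=np.array(s['origin']); q=np.array(s['orientation']); Rm=q if q.shape==(3,3) else R.from_quat(q).as_matrix()
    else:
        T=np.array(s['tool_from_camera']); Rt=R.from_quat(st['eef_rot']).as_matrix()
        Rm=Rt@T[:3,:3]; o=np.array(st['tool_pos'])+Rt@T[:3,3]
    return dict(K=np.array(s['mtx']),o=o,R=Rm,f=s['frame'],keys=list(s.keys()))
def ray(c,u,v):
    d=np.linalg.inv(c['K'])@[u,v,1]; d=d*[1,-1,-1]; return c['R']@d
def onz(c,u,v,z):
    d=ray(c,u,v); return c['o']+d*(z-c['o'][2])/d[2]
def proj(c,p):
    x=c['R'].T@(np.array(p)-c['o']); x=x*[1,-1,-1]; y=c['K']@x; return y[:2]/y[2]
E
python3 - <<'E'
from h import *
s=r.get_state(); print(s['clock'],s['tool_pos'],s['eef_rot'],s['contact_force'],s['opening'],r.hold_point_z)
print(R.from_quat(s['eef_rot']).as_matrix().round(3))
for n in ('scene','top','wrist'):
    c=snap(n,n+'0.png'); print(n,c['keys'],c['o'],c['R'].round(3).tolist(),c['K'].tolist())
E
```

```text
0.0 [ 0.2775935  -0.55925511  0.23790232] [ 9.73563919e-01  2.28412878e-01 -2.66401904e-04 -8.83728674e-04] [-0.2010413   0.26297757  0.03307424] 0.9987735887513097 0.0187
[[ 0.896  0.445 -0.001]
 [ 0.445 -0.896  0.002]
 [-0.    -0.002 -1.   ]]
scene ['frame', 'mtx', 'origin', 'orientation'] [1.10142678 0.19801805 1.0686744 ] [[-0.216, -0.787, 0.578], [0.976, -0.165, 0.14], [-0.015, 0.594, 0.804]] [[485.9074033145013, 0.0, 261.40642522079975], [0.0, 485.9074033145013, 197.56834615491664], [0.0, 0.0, 1.0]]
top ['frame', 'mtx', 'origin', 'orientation'] [0.22915119 0.05635864 1.15453843] [[-0.024, 0.983, -0.183], [-1.0, -0.02, 0.023], [0.019, 0.184, 0.983]] [[455.50462837862193, 0.0, 266.1161954731353], [0.0, 455.50462837862193, 188.26698897286167], [0.0, 0.0, 1.0]]
wrist ['frame', 'mtx', 'tool_from_camera'] [ 0.34235904 -0.52747168  0.38403079] [[0.445, 0.859, 0.254], [-0.895, 0.427, 0.124], [-0.002, -0.283, 0.959]] [[318.45264869762497, 0.0, 251.98393981195886], [0.0, 318.45264869762497, 188.3249454869893], [0.0, 0.0, 1.0]]
```

View pics/scene0.png

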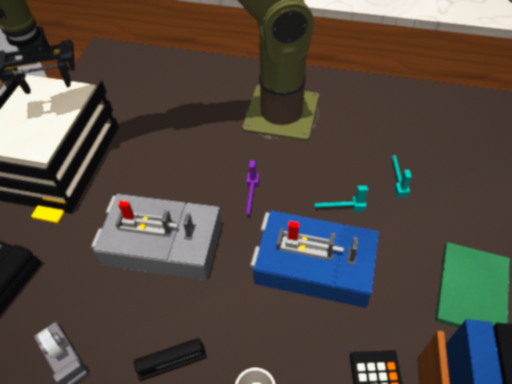

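View pics/top0.png

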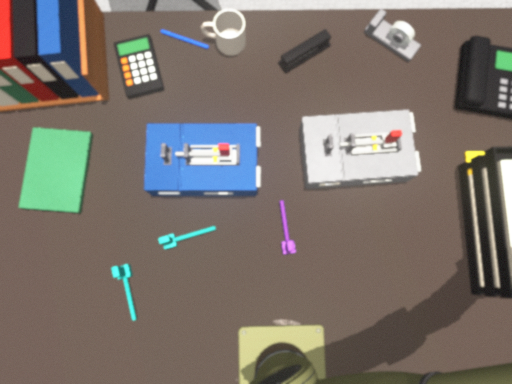

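View pics/wrist0.png

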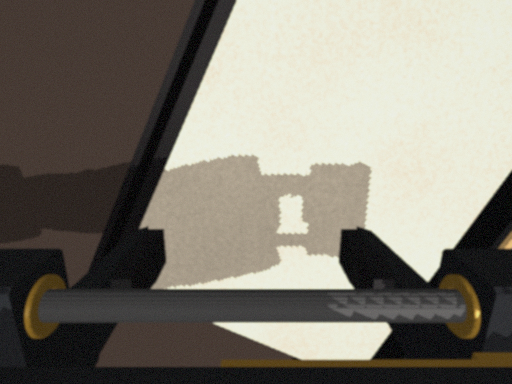

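```bash
cat > m.py <<'E'
from h import *
def red(f):
    h=cv2.cvtColor(f,cv2.COLOR_BGR2HSV); return (((h[...,0]<8)|(h[...,0]>172))&(h[...,1]>150)&(h[...,2]>90)).astype(np.uint8)
def blue(f):
    h=cv2.cvtColor(f,cv2.COLOR_BGR2HSV); return ((h[...,0]>100)&(h[...,0]<125)&(h[...,1]>150)&(h[...,2]>60)).astype(np.uint8)
def yel(f):
    h=cv2.cvtColor(f,cv2.COLOR_BGR2HSV); return ((h[...,0]>20)&(h[...,0]<35)&(h[...,1]>120)&(h[...,2]>120)).astype(np.uint8)
def comps(m,a=8):
    n,l,st,ce=cv2.connectedComponentsWithStats(m); return [(st[i].tolist(),ce[i].round(1).tolist()) for i in range(1,n) if st[i][4]>=a]
def tri(c1,p1,c2,p2):
    d1=ray(c1,*p1);d2=ray(c2,*p2);A=np.stack([d1,-d2],1);t=np.linalg.lstsq(A,c2['o']-c1['o'],rcond=None)[0]
    a=c1['o']+t[0]*d1;b=c2['o']+t[1]*d2;return (a+b)/2,np.linalg.norm(a-b)
E
python3 - <<'E'
from m import *
for n in('scene','top'):
    c=snap(n,n+'1.png')
    print(n,'red',comps(red(c['f'])));print('yel',comps(yel(c['f']),3))
    print('blue',comps(blue(c['f']),500))
    for b in comps(blue(c['f']),3000):
        x,y,w,h,_=b[0]; 
        crop=c['f'][y-10:y+h+10,x-10:x+w+10]
        cv2.imwrite('pics/crop_%s.png'%n,cv2.resize(crop,None,fx=5,fy=5,interpolation=cv2.INTER_CUBIC)); print('crop',x-10,y-10)
E
```

```text
scene red [([119, 201, 15, 18, 178], [125.6, 209.5]), ([288, 222, 11, 18, 163], [292.9, 230.2])]
yel [([43, 197, 22, 6, 51], [53.6, 199.5]), ([31, 205, 33, 18, 411], [47.1, 213.8]), ([143, 217, 6, 3, 13], [145.3, 217.8]), ([140, 224, 6, 5, 25], [142.0, 225.9]), ([302, 237, 5, 3, 13], [304.0, 238.0]), ([300, 244, 6, 6, 26], [302.2, 246.6])]
blue [([254, 211, 125, 96, 7026], [318.3, 261.6]), ([465, 320, 38, 64, 1827], [482.9, 352.4])]
crop 244 201
top red [([0, 0, 59, 101, 1352], [17.2, 52.7]), ([391, 131, 9, 6, 44], [395.1, 133.9]), ([221, 149, 7, 2, 13], [223.8, 149.5])]
yel [([123, 60, 3, 2, 5], [123.8, 60.4]), ([124, 67, 4, 2, 7], [125.7, 67.6]), ([126, 74, 3, 3, 7], [127.0, 74.7]), ([128, 81, 3, 3, 8], [128.9, 81.9]), ([372, 137, 3, 2, 5], [373.2, 137.4]), ([373, 145, 3, 4, 12], [374.0, 146.5]), ([215, 149, 2, 2, 3], [215.3, 149.3]), ([464, 150, 22, 13, 173], [472.4, 154.7]), ([214, 157, 2, 4, 6], [214.7, 158.2]), ([467, 168, 6, 7, 33], [469.4, 171.2])]
blue [([36, 0, 29, 56, 1285], [48.6, 27.0]), ([145, 124, 111, 67, 3399], [188.1, 157.8])]
crop 135 114
```

View pics/crop_scene.png

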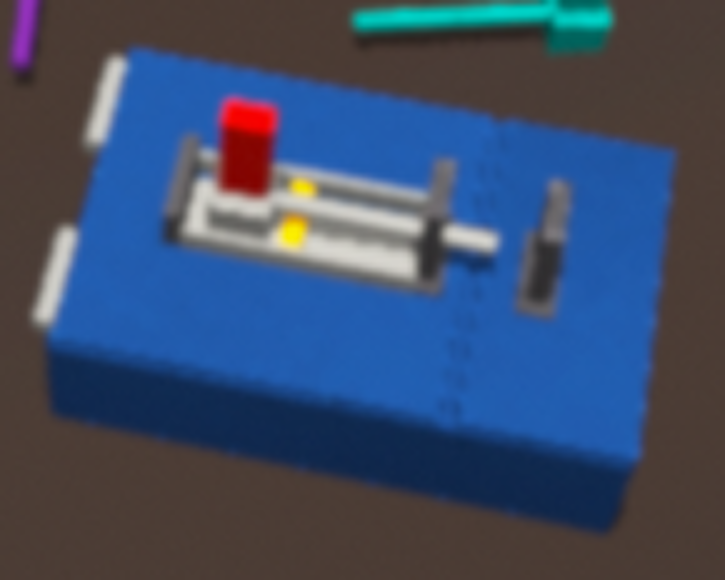

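View pics/crop_top.png

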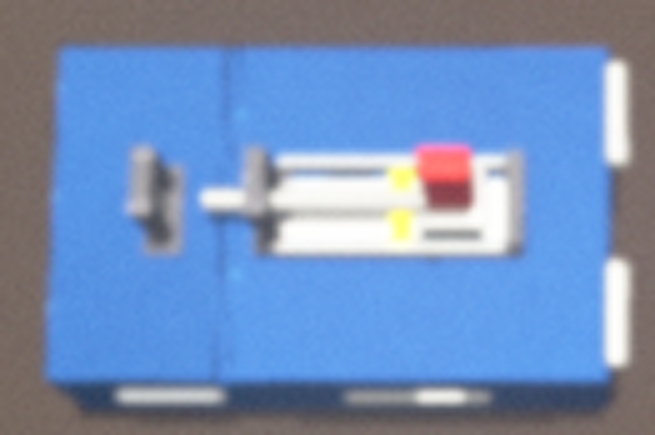

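Run:
```python
from m import *
f=lambda u,v,o:((u+.5)/5-.5+o[0],(v+.5)/5-.5+o[1])
S=snap('scene','s2.png');T=snap('top','t2.png')
cs=[(130,48),(677,150),(637,462),(52,345)]; ct=[(607,382),(47,380),(60,47),(607,47)]
P={}
for n,c,cc,o in(('s',S,cs,(244,201)),('t',T,ct,(135,114))):
    p=np.array([onz(c,*f(*x,o),0.08) for x in cc]); P[n]=p
    yv=(p[1]-p[0]+p[2]-p[3])/2; xv=(p[3]-p[0]+p[2]-p[1])/2   # near->far
    print(n,p.round(4).tolist(),'center',p.mean(0).round(4),'len',np.linalg.norm(yv),np.linalg.norm(xv),'yaw of y axis',np.degrees(np.arctan2(yv[1],yv[0])),np.degrees(np.arctan2(xv[1],xv[0])))
gs=f(250,115,(244,201));gt=f(444,162,(135,114))
print('grip top',onz(S,*gs,.167),onz(T,*gt,.167),tri(S,gs,T,gt))
for pair in (( (302,188),(402,177)),((293,232),(399,223))):
    print('yel',tri(S,f(*pair[0],(244,201)),T,f(*pair[1],(135,114))))
```

```text
s [[0.4251, 0.054, 0.08], [0.4294, 0.3231, 0.08], [0.5967, 0.3183, 0.08], [0.5942, 0.0533, 0.08]] center [0.5114 0.1872 0.08  ] len 0.26708093566428764 0.16817428173470994 yaw of y axis 89.26702867487052 -0.9300462788439167
t [[0.4256, 0.0554, 0.08], [0.4319, 0.3225, 0.08], [0.598, 0.3204, 0.08], [0.5934, 0.0521, 0.08]] center [0.5122 0.1876 0.08  ] len 0.2677713742973721 0.167011606923139 yaw of y axis 88.82864084572729 -0.9304763273870802
grip top [0.50912447 0.12621262 0.167     ] [0.51133404 0.12648898 0.167     ] (array([0.51066227, 0.12636092, 0.16933098]), np.float64(7.578752335503949e-05))
yel (array([0.51613679, 0.15104222, 0.12512556]), np.float64(0.003995313925733256))
yel (array([0.50806631, 0.15282797, 0.07326035]), np.float64(0.004920873586133484))
```

Emit:
move_arm --turn '[[0,0,-0.0174],[0,0,-0.0174],[0,0,-0.0174],[0,0,-0.0174],[0,0,-0.0174],[0,0,-0.0174],[0,0,-0.0174],[0,0,-0.0174],[0,0,-0.0174],[0,0,-0.0174]]' --dp '[[0,0,-0.5],[0,0,-0.5],[0,0,-0.5],[0,0,-0.5],[0,0,0],[0,0,0],[0,0,0],[0,0,0],[0,0,0],[0,0,0]]' --jaw '[-1,-1,-1,-1,-1,-1,-1,-1,-1,-1]'

```text
clock: 1.18
tool_pos: [0.2778, -0.5598, 0.2887]
eef_rot: [0.711, 0.703, -0.0, -0.0]
contact_force: [0.4, -0.7, 0.1]
opening: 0.999
```

```bash
cat > d.py <<'E'
import sys
from m import *
yaw=np.radians(-0.95); C=np.array([0.5118,0.1874,0])
Rb=R.from_euler('z',yaw).as_matrix()
def delta(t):
    s=r.get_state(); Rt=R.from_quat(s['eef_rot']).as_matrix(); tp=np.array(s['tool_pos'])
    print('t',round(s['clock'],2),'pos',tp.round(4),'boxframe',(Rb.T@(tp-C)).round(4),'F',np.array(s['contact_force']).round(1),'open',round(s['opening'],3))
    print('q',np.array(s['q']).round(2))
    print('dp units',(Rt.T@(np.array(t)-tp)/.025).round(3))
    Rd=np.stack([Rb[:,1],Rb[:,0],[0,0,-1]],1)
    print('turn units',(R.from_matrix(Rt.T@Rd).as_rotvec()/(2*np.pi)).round(4))
if __name__=='__main__': delta([float(x) for x in sys.argv[1:4]])
E
python3 d.py 0.511 0.1263 0.25
```

```text
t 1.18 pos [ 0.2778 -0.5598  0.2887] boxframe [-0.2216 -0.751   0.2887] F [ 0.4 -0.7  0.1] open 0.999
q [ 1.31  0.67 -0.51  1.49  0.36  1.07  0.71]
dp units [27.55   9.012  1.546]
turn units [-0.      0.      0.0008]
```

Emit:
move_arm --turn '[[0,0,0],[0,0,0],[0,0,0],[0,0,0],[0,0,0],[0,0,0],[0,0,0],[0,0,0],[0,0,0],[0,0,0]]' --dp '[[0.9,0.4,0],[0.9,0.4,0],[0.9,0.4,0],[0.9,0.4,0],[0.9,0.4,0],[0.9,0.4,0],[0.9,0.4,0],[0.9,0.4,0],[0.9,0.4,0],[0.9,0.4,0]]' --jaw '[-1,-1,-1,-1,-1,-1,-1,-1,-1,-1]'

```text
clock: 2.02
tool_pos: [0.382, -0.3355, 0.2888]
eef_rot: [0.713, 0.701, -0.0, 0.0]
contact_force: [0.2, -0.1, 0.4]
opening: 0.999
```

```bash
python3 d.py 0.511 0.1263 0.25
```

```text
t 2.02 pos [ 0.382  -0.3355  0.2888] boxframe [-0.1211 -0.525   0.2888] F [ 0.2 -0.1  0.4] open 0.999
q [ 0.97  0.51 -0.53  1.84  0.32  0.89  0.27]
dp units [18.557  4.847  1.548]
turn units [ 0.      0.     -0.0001]
```

Emit:
move_arm --turn '[[0,0,0],[0,0,0],[0,0,0],[0,0,0],[0,0,0],[0,0,0],[0,0,0],[0,0,0],[0,0,0],[0,0,0]]' --dp '[[0.9,0.24,0],[0.9,0.24,0],[0.9,0.24,0],[0.9,0.24,0],[0.9,0.24,0],[0.9,0.24,0],[0.9,0.24,0],[0.9,0.24,0],[0.9,0.24,0],[0.9,0.24,0]]' --jaw '[-1,-1,-1,-1,-1,-1,-1,-1,-1,-1]'

```text
clock: 2.85
tool_pos: [0.4456, -0.1115, 0.2889]
eef_rot: [0.713, 0.701, 0.0, 0.0]
contact_force: [-0.2, 0.2, -0.0]
opening: 0.996
```

```bash
python3 d.py 0.511 0.1263 0.25
```

```text
t 2.85 pos [ 0.4456 -0.1115  0.2889] boxframe [-0.0612 -0.3     0.2889] F [-0.2  0.2 -0. ] open 0.996
q [ 0.52  0.44 -0.55  1.97  0.31  0.82 -0.22]
dp units [9.556 2.452 1.553]
turn units [ 0.0001  0.     -0.0001]
```

Emit:
move_arm --turn '[[0,0,0],[0,0,0],[0,0,0],[0,0,0],[0,0,0],[0,0,0],[0,0,0],[0,0,0],[0,0,0],[0,0,0]]' --dp '[[1,0.27,0.1],[1,0.27,0.1],[1,0.27,0.2],[1,0.27,0.2],[1,0.27,0.2],[1,0.27,0.2],[1,0.27,0.2],[1,0.27,0.2],[1,0.27,0.15],[0.55,0.02,0]]' --jaw '[-1,-1,-1,-1,-1,-1,-1,-1,-1,-1]'

```text
clock: 3.68
tool_pos: [0.5113, 0.1287, 0.2495]
eef_rot: [0.712, 0.702, 0.001, -0.001]
contact_force: [0.6, 1.1, -0.1]
opening: 1.001
```

```bash
python3 d.py 0.511 0.1263 0.25
python3 - <<'E'
from m import *
c=snap('wrist','w3.png'); print(c['o'],c['R'].round(3).tolist(), comps(red(c['f'])))
print(proj(c,[.511,.1263,.167]))
E
```

```text
t 3.68 pos [0.5113 0.1287 0.2495] boxframe [ 0.0005 -0.0587  0.2495] F [ 0.6  1.1 -0.1] open 1.001
q [-0.02  0.58 -0.5   1.84  0.36  0.81 -0.72]
dp units [-0.094 -0.012 -0.019]
turn units [ 0.0001 -0.0004  0.0004]
[0.51127668 0.20106073 0.39571336] [[1.0, 0.014, 0.002], [-0.014, 0.96, 0.281], [0.002, -0.281, 0.96]] [([242, 169, 19, 45, 707], [250.8, 192.1])]
[252.4929517  198.18511901]
```

View pics/w3.png

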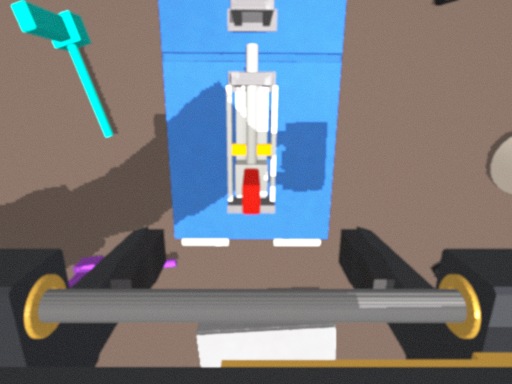

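Emit:
move_arm --turn '[[0,0,0],[0,0,0],[0,0,0],[0,0,0],[0,0,0],[0,0,0],[0,0,0],[0,0,0],[0,0,0],[0,0,0]]' --dp '[[-0.1,-0.05,0.4],[0,0,0.6],[0,0,0.6],[0,0,0.6],[0,0,0.6],[0,0,0.6],[0,0,0.6],[0,0,0.6],[0,0,0.4],[0,0,0]]' --jaw '[-1,-1,-1,-1,-1,-1,-1,-1,-1,-1]'

```text
clock: 4.57
tool_pos: [0.5083, 0.1214, 0.1234]
eef_rot: [0.713, 0.701, -0.002, -0.0]
contact_force: [-0.2, 0.4, 0.5]
opening: 1.002
```

```bash
python3 d.py 0.510 0.1263 0.125
python3 - <<'E'
from m import *
c=snap('wrist','w4.png');  print(comps(red(c['f'])))
print(proj(c,[.510,.1263,.167]))
c=snap('scene','s4.png');x=c['f'][180:320,230:400]; cv2.imwrite('pics/s4c.png',cv2.resize(x,None,fx=4,fy=4))
E
```

```text
t 4.57 pos [0.5083 0.1214 0.1234] boxframe [-0.0024 -0.066   0.1234] F [-0.2  0.4  0.5] open 1.002
q [-0.1   0.76 -0.36  1.97  0.52  0.51 -0.85]
dp units [ 0.196  0.063 -0.064]
turn units [-0.0005  0.0003 -0.0001]
[([239, 208, 38, 81, 2575], [256.7, 251.2])]
[258.2665672  286.20275358]
```

View pics/w4.png

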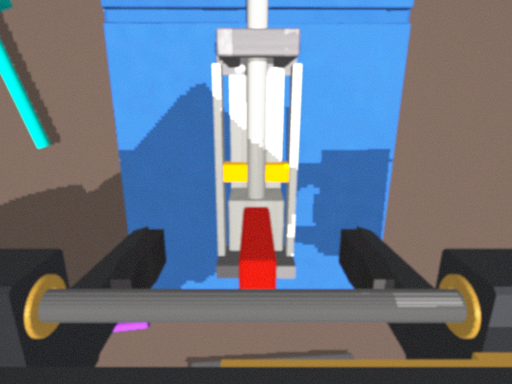

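View pics/s4c.png

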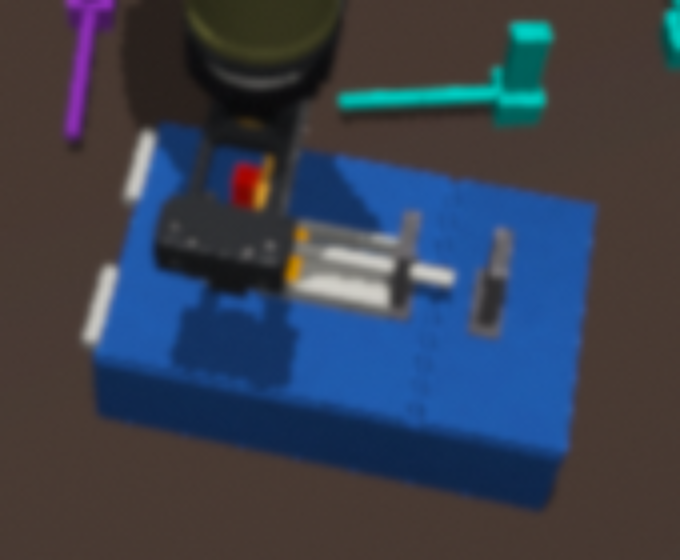

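Emit:
move_arm --turn '[[0,0,0],[0,0,0],[0,0,0]]' --dp '[[0.2,0.07,-0.04],[0,0,0],[0,0,0]]' --jaw '[-1,-1,-1]'

```text
clock: 4.92
tool_pos: [0.5119, 0.1284, 0.1268]
eef_rot: [0.713, 0.701, 0.001, 0.0]
contact_force: [-0.3, -0.6, -0.5]
opening: 1.001
```

```bash
python3 d.py 0.510 0.1263 0.125
```

```text
t 4.92 pos [0.5119 0.1284 0.1268] boxframe [ 0.0011 -0.059   0.1268] F [-0.3 -0.6 -0.5] open 1.001
q [-0.11  0.75 -0.37  1.95  0.51  0.52 -0.85]
dp units [-0.086 -0.076  0.072]
turn units [ 0.0003 -0.0002  0.0001]
```

Emit:
move_arm --turn '[[0,0,0],[0,0,0],[0,0,0]]' --dp '[[0,0,0],[0,0,0],[0,0,0]]' --jaw '[-1,-1,-1]'

```text
clock: 5.17
tool_pos: [0.5113, 0.1275, 0.1261]
eef_rot: [0.713, 0.701, 0.0, 0.0]
contact_force: [0.7, 0.1, -0.2]
opening: 1.0
```

```bash
python3 d.py 0.510 0.1263 0.125
```

```text
t 5.17 pos [0.5113 0.1275 0.1261] boxframe [ 0.0005 -0.0599  0.1261] F [ 0.7  0.1 -0.2] open 1.0
q [-0.11  0.75 -0.37  1.95  0.51  0.52 -0.85]
dp units [-0.05  -0.05   0.045]
turn units [ 0.  0. -0.]
```

Emit:
move_arm --turn '[[0,0,0],[0,0,0],[0,0,0],[0,0,0],[0,0,0],[0,0,0],[0,0,0],[0,0,0],[0,0,0],[0,0,0]]' --dp '[[-0.05,-0.04,0.04],[0,0,0],[0,0,0],[0,0,0],[0,0,0],[0,0,0],[0,0,0],[0,0,0],[0,0,0],[0,0,0]]' --jaw '[0,0.3,0.5,0.6,0.7,0.8,1,1,1,1]' --newtons 30

```text
clock: 6.0
tool_pos: [0.5102, 0.1264, 0.125]
eef_rot: [0.713, 0.701, 0.0, 0.0]
contact_force: [0.2, 0.3, -1.3]
opening: 0.271
```

```bash
python3 d.py 0.510 0.1263 0.125
```

```text
t 6.0 pos [0.5102 0.1264 0.125 ] boxframe [-0.0006 -0.061   0.125 ] F [ 0.2  0.3 -1.3] open 0.271
q [-0.11  0.76 -0.36  1.96  0.51  0.52 -0.85]
dp units [-0.005 -0.008 -0.001]
turn units [ 0.  0. -0.]
```

Still closing (0.27 × 88 = 24 mm); wait, expecting about 0.16.

Emit:
move_arm --turn '[[0,0,0],[0,0,0],[0,0,0],[0,0,0],[0,0,0]]' --dp '[[0,0,0],[0,0,0],[0,0,0],[0,0,0],[0,0,0]]' --jaw '[1,1,1,1,1]'

```text
clock: 6.42
tool_pos: [0.5102, 0.1264, 0.1249]
eef_rot: [0.713, 0.701, 0.0, 0.0]
contact_force: [0.1, -0.1, -0.7]
opening: 0.157
```

```bash
python3 d.py 0.510 0.1263 0.125
```

```text
t 6.42 pos [0.5102 0.1264 0.1249] boxframe [-0.0006 -0.061   0.1249] F [ 0.1 -0.1 -0.7] open 0.157
q [-0.11  0.76 -0.36  1.96  0.51  0.52 -0.85]
dp units [-0.004 -0.009 -0.003]
turn units [ 0. -0. -0.]
```

Emit:
move_arm --turn '[[0,0,0],[0,0,0],[0,0,0],[0,0,0],[0,0,0],[0,0,0],[0,0,0],[0,0,0],[0,0,0],[0,0,0]]' --dp '[[0,0,-0.1],[0,0,-0.1],[0,0,-0.1],[0,0,-0.1],[0,0,-0.1],[0,0,-0.1],[0,0,-0.04],[0,0,0],[0,0,0],[0,0,0]]' --jaw '[1,1,1,1,1,1,1,1,1,1]'

```text
clock: 7.25
tool_pos: [0.5101, 0.1263, 0.1409]
eef_rot: [0.713, 0.701, -0.0, 0.0]
contact_force: [-1.2, 0.1, -2.7]
opening: 0.156
```

```bash
python3 d.py 0.510 0.1263 0.141
python3 - <<'E'
from m import *
c=snap('wrist','w5.png')
c=snap('scene','s5.png');x=c['f'][180:320,230:400]; cv2.imwrite('pics/s5c.png',cv2.resize(x,None,fx=4,fy=4))
E
```

```text
t 7.25 pos [0.5101 0.1263 0.1409] boxframe [-0.0007 -0.0611  0.1409] F [-1.2  0.1 -2.7] open 0.156
q [-0.1   0.73 -0.38  1.95  0.49  0.56 -0.84]
dp units [-0.001 -0.005 -0.004]
turn units [-0.  0. -0.]
```

View pics/w5.png

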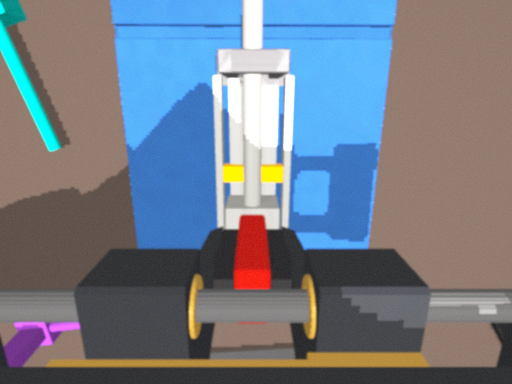

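View pics/s5c.png

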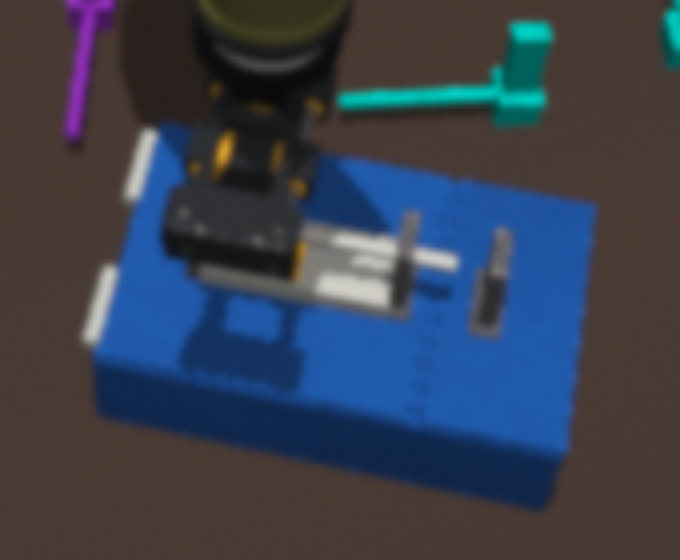

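Emit:
move_arm --turn '[[0,0,0],[0,0,0],[0,0,0],[0,0,0],[0,0,0],[0,0,0],[0,0,0],[0,0,0],[0,0,0],[0,0,0]]' --dp '[[0.1,0,0],[0.16,0,0],[0.16,0,0],[0.16,0,0],[0.16,0,0],[0.16,0,0],[0.16,0,0],[0.16,0,0],[0.1,0,0],[0,0,0]]' --jaw '[1,1,1,1,1,1,1,1,1,1]'

```text
clock: 8.18
tool_pos: [0.5107, 0.1604, 0.141]
eef_rot: [0.713, 0.702, 0.0, -0.0]
contact_force: [-0.2, -0.3, -3.2]
opening: 0.156
```

```bash
python3 d.py 0.511 0.1853 0.141
```

```text
t 8.18 pos [0.5107 0.1604 0.141 ] boxframe [-0.0006 -0.027   0.141 ] F [-0.2 -0.3 -3.2] open 0.156
q [-0.16  0.74 -0.38  1.92  0.48  0.57 -0.88]
dp units [ 0.995 -0.005  0.001]
turn units [ 0.     -0.0001  0.0002]
```

Emit:
move_arm --turn '[[0,0,0],[0,0,0],[0,0,0],[0,0,0],[0,0,0],[0,0,0],[0,0,0],[0,0,0],[0,0,0],[0,0,0]]' --dp '[[0.1,0,0],[0.16,0,0],[0.16,0,0],[0.16,0,0],[0.16,0,0],[0.16,0,0],[0.1,0,0],[0,0,0],[0,0,0],[0,0,0]]' --jaw '[1,1,1,1,1,1,1,1,1,1]'

```text
clock: 9.02
tool_pos: [0.5111, 0.184, 0.1409]
eef_rot: [0.713, 0.701, -0.0, 0.0]
contact_force: [-0.2, -0.4, -2.7]
opening: 0.156
```

```bash
python3 d.py 0.511 0.1853 0.141
python3 - <<'E'
from m import *
c=snap('wrist','w6.png')
c=snap('scene','s6.png');x=c['f'][180:320,230:400]; cv2.imwrite('pics/s6c.png',cv2.resize(x,None,fx=4,fy=4))
E
```

```text
t 9.02 pos [0.5111 0.184  0.1409] boxframe [-0.0006 -0.0034  0.1409] F [-0.2 -0.4 -2.7] open 0.156
q [-0.2   0.75 -0.38  1.9   0.47  0.59 -0.91]
dp units [ 0.05  -0.006 -0.004]
turn units [-0.      0.0001 -0.0001]
```

View pics/w6.png

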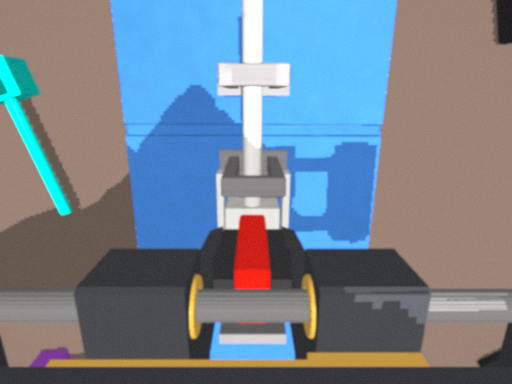

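View pics/s6c.png

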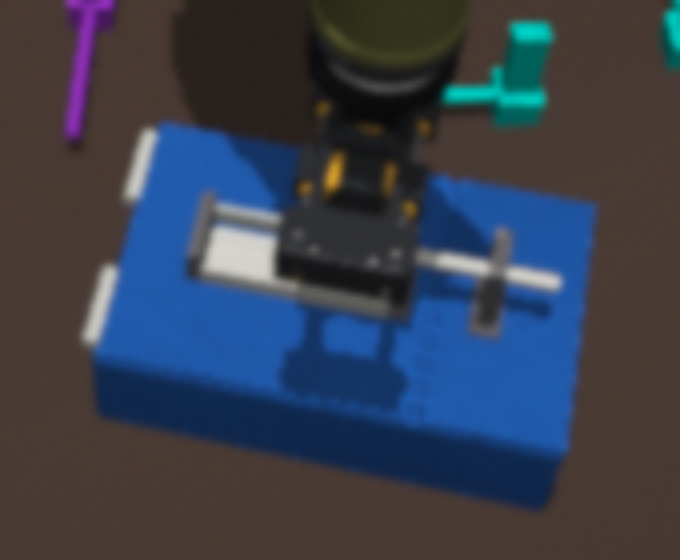

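Emit:
move_arm --turn '[[0,0,0],[0,0,0],[0,0,0],[0,0,0],[0,0,0],[0,0,0],[0,0,0],[0,0,0],[0,0,0],[0,0,0]]' --dp '[[0,0,0.1],[0,0,0.1],[0,0,0.1],[0,0,0.1],[0,0,0.1],[0,0,0.06],[0,0,0.04],[0,0,0.03],[0,0,0],[0,0,0]]' --jaw '[1,1,1,1,1,1,1,1,1,1]'

```text
clock: 9.95
tool_pos: [0.5112, 0.1844, 0.1252]
eef_rot: [0.713, 0.701, 0.0, 0.0]
contact_force: [-0.9, -0.8, -2.8]
opening: 0.158
```

```bash
python3 d.py 0.511 0.1843 0.125
```

```text
t 9.95 pos [0.5112 0.1844 0.1252] boxframe [-0.0006 -0.003   0.1252] F [-0.9 -0.8 -2.8] open 0.158
q [-0.21  0.77 -0.36  1.91  0.49  0.55 -0.92]
dp units [-0.004 -0.007  0.009]
turn units [ 0.  0. -0.]
```

Emit:
move_arm --turn '[[0,0,0],[0,0,0],[0,0,0],[0,0,0]]' --dp '[[0,0,0.02],[0,0,0.02],[0,0,0],[0,0,0]]' --jaw '[1,1,1,1]'

```text
clock: 10.28
tool_pos: [0.5113, 0.1845, 0.1249]
eef_rot: [0.713, 0.701, 0.0, 0.0]
contact_force: [-1.3, -1.1, 5.8]
opening: 0.156
```

```bash
python3 d.py 0.511 0.1843 0.124
```

```text
t 10.28 pos [0.5113 0.1845 0.1249] boxframe [-0.0004 -0.0029  0.1249] F [-1.3 -1.1  5.8] open 0.156
q [-0.22  0.77 -0.36  1.91  0.49  0.55 -0.92]
dp units [-0.007 -0.012  0.037]
turn units [ 0.0001 -0.     -0.    ]
```

Seated on the floor, at the height it had at the start. Release.

Emit:
move_arm --turn '[[0,0,0],[0,0,0],[0,0,0],[0,0,0],[0,0,0],[0,0,0],[0,0,0],[0,0,0],[0,0,0],[0,0,0]]' --dp '[[0,0,0],[0,0,0],[0,0,0],[0,0,0],[0,0,0],[0,0,0],[0,0,0],[0,0,0],[0,0,0],[0,0,0]]' --jaw '[0.65,0.5,0.3,0,0,0,0,0,0,0]'

```text
clock: 11.12
tool_pos: [0.5112, 0.1844, 0.1242]
eef_rot: [0.713, 0.701, 0.0, 0.0]
contact_force: [0.7, 0.6, -0.1]
opening: 0.504
```

```bash
python3 d.py 0.511 0.1843 0.124
```

```text
t 11.12 pos [0.5112 0.1844 0.1242] boxframe [-0.0006 -0.003   0.1242] F [ 0.7  0.6 -0.1] open 0.504
q [-0.22  0.77 -0.36  1.91  0.49  0.55 -0.92]
dp units [-0.004 -0.007  0.007]
turn units [ 0.  0. -0.]
```

Emit:
move_arm --turn '[[0,0,0],[0,0,0],[0,0,0],[0,0,0],[0,0,0],[0,0,0],[0,0,0],[0,0,0],[0,0,0],[0,0,0]]' --dp '[[0,0,-0.3],[0,0,-0.5],[0,0,-0.6],[0,0,-0.6],[0,0,-0.6],[0,0,-0.6],[0,0,-0.6],[0,0,-0.6],[0,0,-0.4],[0,0,0]]' --jaw '[0,0,0,0,0,0,0,0,0,0]'

```text
clock: 11.95
tool_pos: [0.5122, 0.1851, 0.2465]
eef_rot: [0.713, 0.701, 0.002, 0.001]
contact_force: [-0.9, -0.2, 0.0]
opening: 0.498
```

```bash
python3 d.py 0.511 0.1843 0.25
python3 - <<'E'
from m import *
c=snap('wrist','w7.png');print(comps(red(c['f'])),proj(c,[.511,.1843,.167]))
c=snap('scene','s7.png');x=c['f'][180:320,80:400]; cv2.imwrite('pics/s7c.png',cv2.resize(x,None,fx=2.5,fy=2.5)); print(comps(red(c['f'])))
E
```

```text
t 11.95 pos [0.5122 0.1851 0.2465] boxframe [ 0.0005 -0.0023  0.2465] F [-0.9 -0.2  0. ] open 0.498
q [-0.14  0.6  -0.48  1.8   0.36  0.83 -0.81]
dp units [-0.032 -0.048 -0.139]
turn units [ 0.0006 -0.0003 -0.    ]
[([242, 168, 17, 44, 660], [250.2, 189.9])] [250.90079409 197.40121697]
[([119, 201, 15, 18, 178], [125.6, 209.5]), ([313, 226, 12, 19, 178], [318.4, 235.0])]
```

View pics/w7.png

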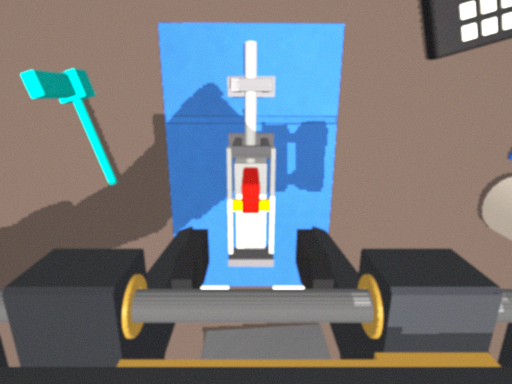

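View pics/s7c.png

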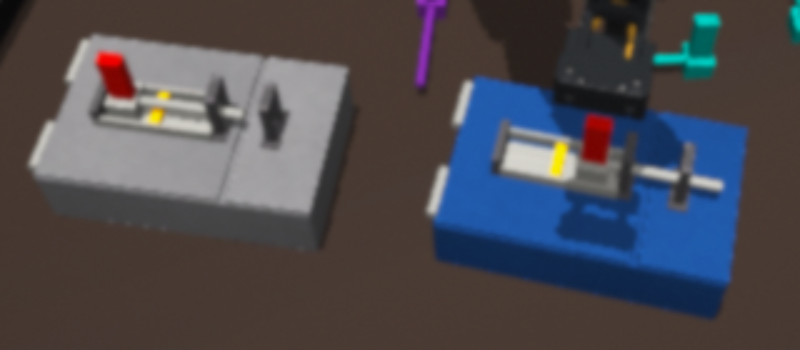

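Emit:
move_arm --turn '[[0,0,0],[0,0,0],[0,0,0],[0,0,0]]' --dp '[[0,0,-0.3],[0,0,0],[0,0,0],[0,0,0]]' --jaw '[0,0,0,0]'

```text
clock: 12.38
tool_pos: [0.511, 0.1843, 0.2513]
eef_rot: [0.713, 0.701, -0.0, -0.0]
contact_force: [0.2, 0.2, -0.2]
opening: 0.5
```

Run:
```python
from m import *
s=snap('scene','s8.png');t=snap('top','t8.png')
print(comps(red(s['f'])),comps(red(t['f'])))
print(onz(s,318.4+1,226+4,.167))
print(r.get_state()['contact_force'],r.finish_job())
```

```text
[([119, 201, 15, 18, 179], [125.6, 209.5]), ([313, 226, 12, 19, 175], [318.3, 235.1])] [([0, 0, 59, 101, 1359], [17.3, 52.8]), ([390, 132, 10, 7, 55], [394.3, 134.7])]
[0.51396937 0.18453804 0.167     ]
the job is handed in; nothing more can be done
[ 0.04107407 -0.27016937 -0.40506761] None
```

The blue cash box's bolt is in the locked bay with its rod through the keeper loop. I handed the job in at about 12.5 s of the 32 s allowed. The hand-in gives no verdict, so the result rests on my own checks.

I gripped the red grip, lifted the bolt 16 mm, carried it over the yellow bump and lowered it until it pressed on the floor. Then I let go and withdrew straight up.

**Last checks**
- **Bolt position:** when I released it, the tool was about 3 mm to -y of the box's origin and within 1 mm of the track's middle line, near the middle of the locked bay. The wrist picture puts the grip within about 1 px across the track of where it should be. A rougher scene-camera reading agrees along the track (y 0.1845 m) but lies 3 mm off across it, which is still within the 10 mm limit.
- **Bolt height:** at floor contact the tool stood at the same height as when it first gripped the bolt, and the bolt looked flat. I did not measure its tilt.
- **Grey key box:** its grip is at the same pixels in the scene view as at the start. The top view moved by under 1 px.
- **Robot clear:** at hand-in the tool was about 0.25 m above the surface, touching nothing, with a force reading under 0.5 N. The top view did not show the blue box's grip, so I used the scene and wrist cameras for it.

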